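# Crease a header card, then unlatch and hold up the pressure bar

### The arm

A 6-joint arm with a two-finger parallel gripper is mounted at the origin on a cart in front of the work surface, level with it; the furniture and walls round the work are solid. World frame = base frame: x ahead of the robot, y to its left, z up, the work surface at z = 0. Lengths are in m, angles in rad, forces in N, time in s.
With the tool pointing down it reaches from about 0.25 to 0.725 m from the base axis. Payload 4 kg.
Tool frame: the origin (TCP) lies midway between the tips of the shut fingers; the grasp point (between the pads) lies 19 mm behind it; z points along the fingers, y is the line along which they close (so a half turn about z gives the same grasp; the last joint's range is limited). The gripper opens to 85 mm and grips with 20 to 120 N. Pads are 22 mm wide; open, the fingers measure 114 mm over their backs; the gripper's body (76 mm by 85 mm) begins 54 mm behind the grasp point. The pads swing forward as they close: fully open they stand 13 mm farther back than shut.
Start: joints at [0, 0.241, 0.005, 1.335, 0, 1.571], TCP at [0.5, -0, 0.231] pointing down, gripper open.
Joint ranges: [-2.72, 2.72], [-1.05, 1.87], [-1.09, 1.28], [-1.99, 2.15], [-1.42, 1.44], [-3.14, 3.14]. Speed limits (rad/s): [2.79, 2.79, 3.14, 3.14, 3.14, 3.14].

### API

Orientations are given as a unit quaternion [x, y, z, w].
In Python, from workcell import monitor, vision, job gives the robot as it stands.
- The arm moves only by the tool move_arm, never from a script. Its argument "moves" is a list that holds one entry, the list of rows, each a list of 5 numbers: the shift along the world's x, y, z in m, then the turn about the world's z in degrees, then the opening in per cent of the stroke, from 0 (shut) to 100 (fully open). In form: [[[x, y, z, turn, gripper], ...]]. A call has 1 to 5 rows; each row is the pose to reach, as a shift and turn from the pose commanded when the call began; what a row does not reach only later rows make up. A row lasts 1/8 s, in which the tool goes at most 62.5 mm and 10.7 degrees, less where a joint would pass 70% of its speed; a pose out of reach is approached as far as the arm can. A call with a gripper value outside its range is refused whole. The fingers move at their own pace and stop on an object; the grip force is fixed at half the most. Time passes only in rows, so rows that repeat a pose let the fingers close. It gives the time, the measured TCP pose, the force, the opening and the grip force at its end, in the units of the state.
- monitor.get_obs(): the state, without advancing time (a new reading comes with each control period).
- vision.camera(name): name is "scene" or "side" or "wrist"; returns a dict with "color" (480x640x3 uint8, red, green, blue), "camera_matrix" (3x3 intrinsics, pixels), "k1" (the pictures are not rectified: a ray, as slopes to the right and down, at radius r is drawn at 1 + k1 r^2 times it, then the intrinsics apply), "eye" and "attitude" of the camera in the world; the wrist camera has in their place "hand_eye" (4x4, takes a point from camera to tool coordinates, whose origin is the TCP and whose axes are the flange's). Camera axes: x right, y up, looking along -z (the intrinsics and any distortion apply to the point x, -y, -z); pixel columns grow to the right and rows downward; lengths in m; the calibration is good to about 2 mm. A picture is of the moment at which its call begins: read the wrist's pose just before it. There is no depth.
- job.job_done(): hands the job in; it is judged then, once.
The state is a dict: "clock": time; "joint_pos": joint angles; "joint_vel": joint speeds; "tau": joint torques, N m; "eef_pos": TCP position; "tool_rot": TCP orientation; "ft_force": force on the tool from outside, world axes, zero at the start; "ft_torque": the same for the moment, N m; "grip_width": finger opening in m; "grasp_force": force on a finger pad.
Only numpy, scipy, OpenCV 4.12 (cv2) and the standard library are available. Lean on these libraries where they do the work, as an engineer would, in place of code of your own. Each camera call takes 0.05 s, during which the arm holds its last target. There are 200 camera calls.

### The job

Take the creasing stylus out of its wooden stand and draw its tip slowly, about 3 cm a second, along the slot in the jig's pressure bar, pressing lightly on the card all the way from the hinge end of the slot to the latch end, then drop the stylus back upright into its stand. Then pull the bar's spring latch sideways by its black tab, towards the bench's front edge, lift the bar off its ball stud with the latch pulled, and finish still gripping it, the latch end held 8 to 15 cm higher than it was, so that a colleague can slide the creased card out. Do not disturb the loose teal handle, felt marker or screwdriver.

Things in the scene. Friction and masses are not known exactly. Their poses are not given: they have to be found in the camera images.
- jig: Card creasing jig screwed to the bench: aluminium base plate 166 x 320 x 12 mm. Frame: y runs along the hinged pressure bar from the ball stud to the hinge, x across it, away from the latch tab, z up; origin on the bench, under the middle of the slot. The fixed ball (25 mm across) has its centre at (0, -120, 34) mm.
- bar_hinge (a point): Point on the bar's hinge axis, which is parallel to the jig's x: 130 mm from the middle of the slot, 19.5 mm above the bench.
- seam_mid (a point): On the card's top face, in the middle of the bar's slot. The bar is 46 mm wide, its top 24 mm above the bench; the slot is 142 mm long along the jig's y, 12 mm wide at the card and bevelled to about 22 mm at its top. The card's top is 13.5 mm above the bench.
- card: White blank header card, 120 (x) x 157 (y) x 1.5 mm, fixed in the jig's nest under the bar; origin under its middle, axes as the jig's.
- seam_start (a point): On the card's top face in the slot, 60 mm from the middle towards the hinge: where the crease begins.
- seam_end (a point): On the card's top face in the slot, 60 mm from the middle towards the latch: where the crease ends.
- press_bar (a joint): Angle of the pressure bar, rad: 0 = down on the card, grows as the latch end rises (at most 1.1). The bar falls shut by its own weight (about 0.5 kg with its fittings, 2 to 3 N to raise at the latch end). 0.35 rad raises the latch end about 86 mm.
- bar_nose: Dark steel coupler dome (44 mm across, top 52.5 mm above the bench, with a barrel stub that reaches 28 mm from the ball axis on the latch side) at the free end of the bar, seated over the ball; it carries the latch. Origin at the ball's centre, axes as the jig's while the bar is down.
- latch (a joint): Pull of the spring latch relative to the bar, m: 0 = sprung in, its fork under the ball, so that the bar cannot rise; from 0.014 the fork is clear of the ball; stop at 0.018. It moves along the jig's -x and springs back when let go: 4 N at 0, rising to 9.5 N at the stop. Once the bar is up it may spring back.
- latch_tab (a point): Middle of the gripping part of the latch's upright black tab, 46 mm above the bench. The tab is 10 mm thick (jig x), 26 mm wide (y), from 23 to 63 mm above the bench with the bar down, 64 mm to the -x side of the ball when sprung in; 31 mm are free between it and the dome's stub; the latch's flat steel bar (top 23.5 mm) runs below. It moves and tilts with the bar.
- stylus_grip (a point): Point on the axis of the creasing stylus (143 mm long, 70 g, upright, tip down in the stand), 105 mm above its tip, in its dark wooden handle (17 mm round, 64 to 134 mm above the tip). z points from tip to handle. A 30 mm steel collar, its underside 50 mm above the tip, rests on the stand; the shaft below is 8 mm thick.
- stylus_tip (a point): The stylus's round tip (5 mm across), at its lowest point; 5 mm above the bench when it stands in the stand.
- stylus: The stylus again; origin at the tip, z along it towards the handle.
- stand_mouth (a point): Middle of the mouth of the 19 mm hole in the top of the wooden stylus stand, a fixed block 56 x 56 mm, 55 mm high.
- teal_handle: Loose teal tool handle 170 x 31 x 23 mm lying behind and to the right of the jig; leave it alone.
- felt_pen: Loose white felt marker with a blue cap, 147 mm, lying on the right; leave it alone.
- cross_driver: Loose screwdriver with a red handle, 201 mm, lying to the left of the jig; leave it alone.
Not all that is in view belongs to the job. Of the things that look like the part that bears stand_mouth, the largest one is meant.

How it is judged:
On the way, in this order (a step that is already met when the one before it is completed fails the run):
1. the stylus tip bears on the card in the slot, at the hinge end (within 6 mm of 60 mm from the middle), at creasing speed (y of stylus_tip in the frame of jig between 0.054 and 0.066 m and x of stylus_tip in the frame of jig between -0.006 and 0.006 m and z of stylus_tip in the frame of jig below 0.0165 m and value of joint press_bar below 0.02 rad and contact force between stylus and card above 0.2 N), for 0.12 s.
2. the stylus tip bears on the card in the slot, 30 mm from the middle on the hinge side, at creasing speed (y of stylus_tip in the frame of jig between 0.024 and 0.036 m and x of stylus_tip in the frame of jig between -0.006 and 0.006 m and z of stylus_tip in the frame of jig below 0.0165 m and value of joint press_bar below 0.02 rad and contact force between stylus and card above 0.2 N), for 0.12 s.
3. the stylus tip bears on the card in the slot, at the middle, at creasing speed (y of stylus_tip in the frame of jig between -0.006 and 0.006 m and x of stylus_tip in the frame of jig between -0.006 and 0.006 m and z of stylus_tip in the frame of jig below 0.0165 m and value of joint press_bar below 0.02 rad and contact force between stylus and card above 0.2 N), for 0.12 s.
4. the stylus tip bears on the card in the slot, 30 mm from the middle on the latch side, at creasing speed (y of stylus_tip in the frame of jig between -0.036 and -0.024 m and x of stylus_tip in the frame of jig between -0.006 and 0.006 m and z of stylus_tip in the frame of jig below 0.0165 m and value of joint press_bar below 0.02 rad and contact force between stylus and card above 0.2 N), for 0.12 s.
5. the stylus tip bears on the card in the slot, at the latch end (within 6 mm of 60 mm from the middle), at creasing speed (y of stylus_tip in the frame of jig between -0.066 and -0.054 m and x of stylus_tip in the frame of jig between -0.006 and 0.006 m and z of stylus_tip in the frame of jig below 0.0165 m and value of joint press_bar below 0.02 rad and contact force between stylus and card above 0.2 N), for 0.12 s.
6. the stylus is back upright in its stand and let go (horizontal distance between stylus_tip and stand_mouth below 0.012 m and height (world z) of stylus_tip below 0.012 m and angle between stylus_grip's own z axis and vertical below 0.2 rad and contact force between the fingers and stylus below 0.1 N), for 0.2 s.
7. the latch is pulled at least 13 mm while the bar is still down (value of joint latch above 0.013 m and value of joint press_bar below 0.02 rad), for 0.1 s.
At the end, for the whole second after the job is handed in: The pressure bar is held still at 0.28 to 0.75 rad (latch end about 7 to 17 cm up), the fingers gripping its latch or coupler with more than 0.5 N; the stylus stands upright in its stand (tip within 12 mm of the hole's axis and lower than 12 mm above the bench, tilt under 0.2 rad), untouched (all of step 6 and value of joint press_bar between 0.28 and 0.75 rad and velocity of joint press_bar between -0.08 and 0.08 rad/s and contact force between the fingers and bar_nose above 0.5 N and contact force between stylus and bar_nose below 0.1 N); the arm keeps its last pose, push and grip.
It fails at once if the bar is forced up with the latch under the ball (value of joint press_bar between 0.02 and 0.045 rad and value of joint latch below 0.01 m).
It fails at once if the teal handle is pushed more than 3 cm (distance of teal_handle from where it was at the start of the episode above 0.03 m).
It fails at once if the felt marker is pushed more than 3 cm (distance of felt_pen from where it was at the start of the episode above 0.03 m).
It fails at once if the screwdriver is pushed more than 3 cm (distance of cross_driver from where it was at the start of the episode above 0.03 m).
It also fails if it takes over 64 s, if anything falls off the work surface, if the arm or the gripper's body presses on something with over 40 N, if the wrist force passes 120 N, or if a joint passes its speed limit or range.

## Working session

There is one attempt and no reset: what is moved stays moved. The work goes in short steps, Python scripts to look and compute and a tool call to move; the robot and the scene stay as the last step left them, time stands still between calls to the robot, and variables do not carry over. Pictures are saved under pics/ and viewed, at most 10 in all, crops included, and the job is handed in when it is done.

Besides the shell and the picture viewer there is one more tool, called after "Emit:" by a JSON object that holds its "api" and its "payload". move_arm: Moves the arm, as the interface text tells. Its arguments: {"type":"object","properties":{"moves":{"type":"array","items":{"type":"array","items":{"type":"array","items":{"type":"number"}}}}},"required":["moves"]}

```bash
mkdir -p pics; cat > h.py <<'E'
import numpy as np,cv2
from workcell import monitor,vision,job
from scipy.spatial.transform import Rotation as R
def rot(a):
    a=np.array(a,float)
    return a if a.shape==(3,3) else R.from_quat(a).as_matrix()
def cam(n):
    o=monitor.get_obs() if n=='wrist' else None
    c=vision.camera(n)
    if n=='wrist':
        T=np.eye(4);T[:3,:3]=rot(o['tool_rot']);T[:3,3]=o['eef_pos'];T=T@np.array(c['hand_eye'])
        c['Rm'],c['p']=T[:3,:3],T[:3,3]
    else: c['Rm'],c['p']=rot(c['attitude']),np.array(c['eye'])
    return c
def ray(c,u,v):
    K=np.array(c['camera_matrix']);k=c['k1']
    q=cv2.undistortPoints(np.array([[[u,v]]],float),K,np.array([k,0,0,0,0.]))[0,0]
    d=c['Rm']@np.array([q[0],-q[1],-1]);return c['p'],d/np.linalg.norm(d)
def at(c,u,v,z):
    p,d=ray(c,u,v);return p+d*(z-p[2])/d[2]
def tri(*a):
    A=np.zeros((3,3));b=np.zeros(3)
    for c,u,v in a:
        p,d=ray(c,u,v);M=np.eye(3)-np.outer(d,d);A+=M;b+=M@p
    return np.linalg.solve(A,b)
def proj(c,P):
    K=np.array(c['camera_matrix']);q=c['Rm'].T@(np.array(P)-c['p']);x=np.array([q[0],-q[1]])/-q[2]
    x=x*(1+c['k1']*(x@x));return K[:2,:2]@x+K[:2,2]
def save(c,f,crop=None,s=1):
    im=cv2.cvtColor(c['color'],cv2.COLOR_RGB2BGR)
    if crop: x0,y0,x1,y1=crop;im=im[y0:y1,x0:x1]
    cv2.imwrite('pics/'+f,cv2.resize(im,None,fx=s,fy=s,interpolation=cv2.INTER_CUBIC))
import pickle
def keep(c,f): pickle.dump(c,open(f,'wb'))
def load(f): return pickle.load(open(f,'rb'))
E
python3 - <<'E'
from h import *
a=[]
for n in('scene','side','wrist'):
    c=cam(n);keep(c,n+'.pkl');save(c,n+'.png');print(n,c['p'].round(3),(-c['Rm'][:,2]).round(2),c['k1'],np.array(c['camera_matrix']).round(1).tolist())
o=monitor.get_obs();print({k:np.round(v,3).tolist() for k,v in o.items()})
E
```

```text
scene [-0.335 -1.048  0.672] [ 0.6   0.69 -0.4 ] -0.0019308450639233122 [[542.9, 0.0, 328.7], [0.0, 542.9, 231.3], [0.0, 0.0, 1.0]]
side [ 0.529 -0.89   0.678] [ 0.04  0.83 -0.55] -0.012278386796855136 [[454.2, 0.0, 318.9], [0.0, 454.2, 247.2], [0.0, 0.0, 1.0]]
wrist [0.499 0.066 0.374] [-0.   -0.26 -0.96] -0.06935442321785759 [[423.4, 0.0, 314.8], [0.0, 423.4, 235.3], [0.0, 0.0, 1.0]]
{'clock': 0.15, 'joint_pos': [-0.0, 0.241, 0.004, 1.335, -0.0, 1.571], 'joint_vel': [-0.001, -0.001, 0.002, 0.002, -0.0, -0.001], 'tau': [-0.002, -37.263, 25.264, 0.012, -0.0, 0.0], 'eef_pos': [0.5, -0.0, 0.231], 'tool_rot': [0.707, 0.707, -0.001, -0.001], 'ft_force': [0.119, 0.578, 0.224], 'ft_torque': [-0.049, 0.026, -0.014], 'grasp_force': 0.0, 'grip_width': 0.085}
```

View pics/scene.png

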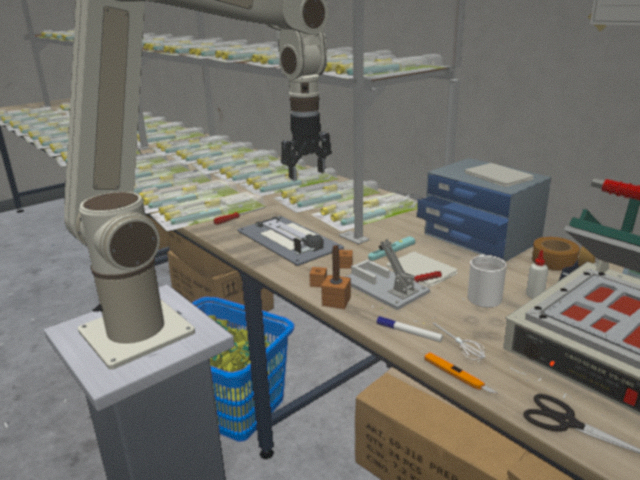

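View pics/side.png

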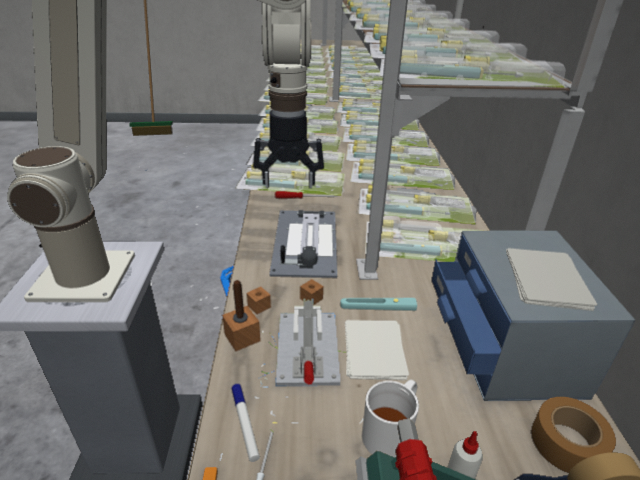

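The scene view shows the jig (dark plate with white card) at about (290,238), and the side view has it at (305,243) with the coupler dome at (308,257) and the black tab at (283,254). There are three wooden blocks in the side view: (241,328) is the largest and holds the stylus, while (259,299) and (312,290) are small. The largest one is the stand meant. The toggle clamp at (308,345) is a distractor. I'll confirm this in enlarged crops.

```bash
python3 - <<'E'
from h import *
save(load('side.pkl'),'s1.png',(215,200,375,360),3.7)
save(load('scene.pkl'),'c1.png',(210,200,370,320),5)
E
```

```text
(no output)
```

View pics/s1.png

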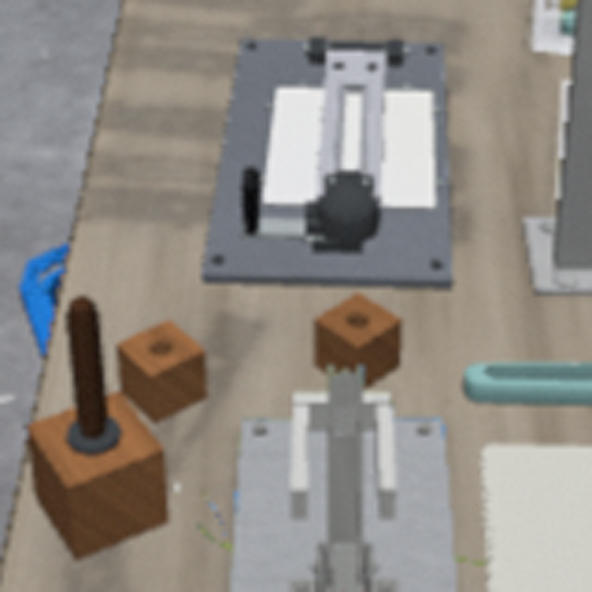

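View pics/c1.png

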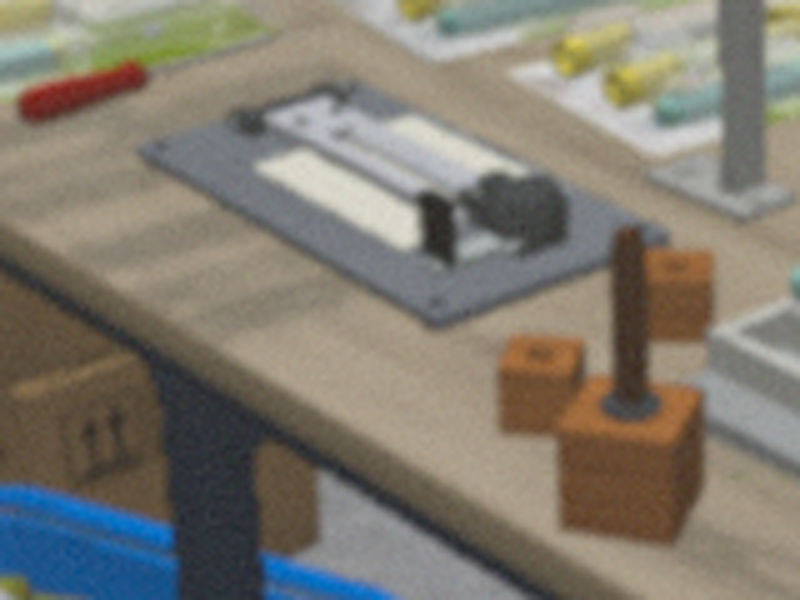

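View pics/wrist.png

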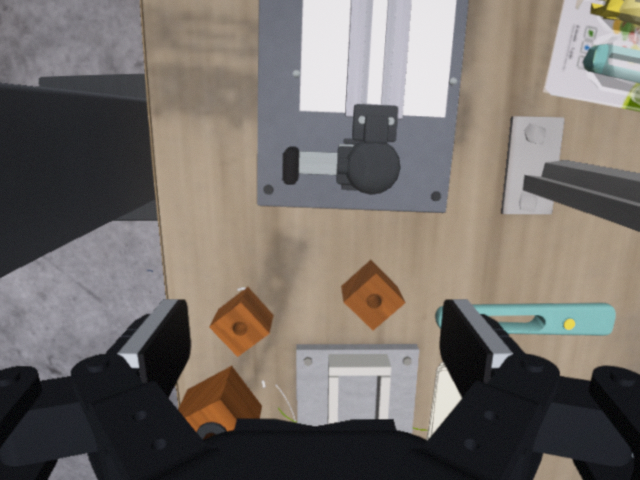

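The crops and wrist picture show the following:
- **Stand:** the largest block, with the stylus. Collar at side (240.4,317.6) and scene (336.4,280.8), handle top at side (237.2,281.5) and scene (335.6,246.5).
- **Jig in the wrist picture:** plate front corners at (258,205) and (446,212), dome at (373,167), tab at (291,165).

```bash
python3 - <<'E'
from h import *
s,c,w=[load(n+'.pkl') for n in('side','scene','wrist')]
S=lambda x,y:(s,215+x/3.7,200+y/3.7)
C=lambda x,y:(c,210+x/5,200+y/5)
print('collar',tri(S(94,437),C(632,404)),'top',tri(S(82,303),C(628,235)))
print('collar side',at(*S(94,433),.066),'scene',at(*C(632,402),.066))
print('top side',at(*S(82,300),.145),'scene',at(*C(628,230),.145))
print('stand top side',np.mean([at(*S(*q),.055) for q in((30,432),(120,393),(163,455),(78,500))],0))
print('corners side',[at(*S(*q),.012).round(4) for q in((240,40),(449,42),(205,278),(450,284))])
print('corners scene',[at(*C(*q),.012).round(4) for q in((140,152),(435,322),(668,236),(352,82))])
print('corners wrist',[at(w,*q,.012).round(4) for q in((258,205),(446,212),(467,0))])
print('screws wrist',[at(w,*q,.012).round(4) for q in((268,189),(436,196))])
print('dome wrist',at(w,373,166,.045),'tab',at(w,291,165,.063),'tab scene',at(*C(438,197),.063))
print('hinge bolts',at(*S(317,50),.02),at(*S(396,52),.02))
print('slot wrist',[at(w,*q,.0135).round(4) for q in((369,0),(385,0),(369,90),(381,90))])
E
```

```text
collar [ 0.4061485  -0.21206383  0.05705516] top [ 0.40635471 -0.21018706  0.14507348]
collar side [ 0.40782093 -0.22013469  0.066     ] scene [ 0.39738951 -0.22118779  0.066     ]
top side [ 0.40591332 -0.20692605  0.145     ] scene [ 0.40961316 -0.20688544  0.145     ]
stand top side [ 0.40872176 -0.21669683  0.055     ]
corners side [array([0.4614, 0.3047, 0.012 ]), array([0.6308, 0.3037, 0.012 ]), array([ 0.4522, -0.0131,  0.012 ]), array([ 0.6119, -0.0192,  0.012 ])]
corners scene [array([0.4569, 0.2985, 0.012 ]), array([ 0.4457, -0.009 ,  0.012 ]), array([ 0.6085, -0.0166,  0.012 ]), array([0.62  , 0.2993, 0.012 ])]
corners wrist [array([ 0.449 , -0.0056,  0.012 ]), array([ 0.6136, -0.0116,  0.012 ]), array([0.6186, 0.16  , 0.012 ])]
screws wrist [array([0.4581, 0.0084, 0.012 ]), array([0.6037, 0.0026, 0.012 ])]
dome wrist [0.54344891 0.03167612 0.045     ] tab [0.48116709 0.03420022 0.063     ] tab scene [0.47933804 0.0272346  0.063     ]
hinge bolts [0.52375754 0.27490367 0.02      ] [0.58638813 0.27251647 0.02      ]
slot wrist [array([0.5407, 0.1582, 0.0135]), array([0.5532, 0.1583, 0.0135]), array([0.5425, 0.09  , 0.0135]), array([0.5522, 0.0901, 0.0135])]
```

Triangulation is consistent: the stylus is at about (0.406,-0.211), its top at z 0.145 matches the 0.148 given, and the jig yaw is about -2°. Moving above the stylus.

Emit:
{"api": "move_arm", "payload": {"moves": [[[-0.024,-0.053,-0.01,0,100],[-0.047,-0.106,-0.02,0,100],[-0.071,-0.159,-0.03,0,100],[-0.094,-0.211,-0.03,0,100],[-0.094,-0.211,-0.03,0,100]]]}}

```text
clock: 0.78
eef_pos: [0.4041, -0.2139, 0.2009]
tool_rot: [0.71, 0.705, -0.0, -0.0]
ft_force: [-0.2, -0.3, 0.5]
grip_width: 0.0852
grasp_force: 0.0
```

```bash
python3 - <<'E'
from h import *
w=cam('wrist');keep(w,'w2.pkl');save(w,'w2.png')
print(monitor.get_obs()['eef_pos'],proj(w,(.4062,-.2113,.148)),proj(w,(.4062,-.2113,.06)))
E
```

```text
[ 0.40504123 -0.21234222  0.20103806] [320.20130522 254.76321117] [318.82141822 215.1780408 ]
```

View pics/w2.png

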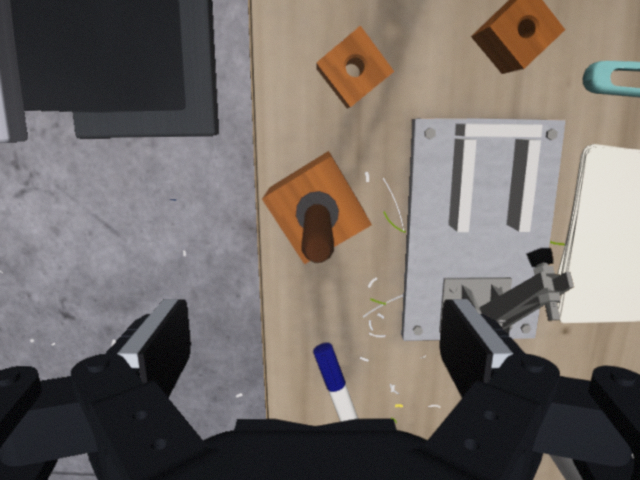

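The wrist view shows the handle top at (318,247) and the collar at (318,211). That puts the stylus about 3 mm further in +y than I estimated, at (0.4055,-0.2085). Descending to grasp height (TCP z 0.091).

Emit:
{"api": "move_arm", "payload": {"moves": [[[0,0.0025,-0.03,0,100],[0,0.0025,-0.06,0,100],[0,0.0025,-0.09,0,100],[0,0.0025,-0.11,0,100],[0,0.0025,-0.11,0,30]]]}}

```text
clock: 1.45
eef_pos: [0.4052, -0.2065, 0.0899]
tool_rot: [0.706, 0.708, -0.0, -0.002]
ft_force: [0.4, 0.3, 0.2]
grip_width: 0.0696
grasp_force: 0.0
```

Emit:
{"api": "move_arm", "payload": {"moves": [[[0,0,0,0,0],[0,0,0,0,0],[0,0,0,0,0],[0,0,0,0,0],[0,0,0,0,0]]]}}

```text
clock: 2.08
eef_pos: [0.4067, -0.2088, 0.0922]
tool_rot: [0.707, 0.707, 0.0, 0.001]
ft_force: [0.4, 1.1, 5.7]
grip_width: 0.0158
grasp_force: 58.6
```

Stylus gripped: 15.8 mm opening at 58.6 N. Lifting clear, then over the jig for a close look.

Emit:
{"api": "move_arm", "payload": {"moves": [[[0,0,0.02,0,0],[0,0,0.045,0,0],[0,0,0.075,0,0],[0,0,0.1,0,0],[0.015,0.04,0.1,0,0]]]}}

```text
clock: 2.7
eef_pos: [0.422, -0.1704, 0.1932]
tool_rot: [0.709, 0.705, 0.0, 0.002]
ft_force: [1.4, 0.6, -0.9]
grip_width: 0.0155
grasp_force: 58.5
```

Emit:
{"api": "move_arm", "payload": {"moves": [[[0.02,0.05,0,0,0],[0.042,0.105,0,0,0],[0.063,0.16,0,0,0],[0.084,0.215,0,0,0],[0.105,0.26,0,0,0]]]}}

```text
clock: 3.32
eef_pos: [0.526, 0.0935, 0.1908]
tool_rot: [0.707, 0.707, -0.001, -0.0]
ft_force: [0.4, -1.0, -0.3]
grip_width: 0.0155
grasp_force: 58.5
```

Emit:
{"api": "move_arm", "payload": {"moves": [[[0.013,0.025,0,0,0],[0.023,0.04,0,0,0],[0.023,0.04,0,0,0],[0.023,0.04,0,0,0]]]}}

```text
clock: 3.82
eef_pos: [0.5483, 0.1307, 0.1908]
tool_rot: [0.707, 0.707, -0.001, -0.0]
ft_force: [-0.5, -0.1, 0.3]
grip_width: 0.0157
grasp_force: 58.5
```

```bash
python3 - <<'E'
from h import *
w=cam('wrist');keep(w,'w3.pkl');save(w,'w3.png');s=cam('side');keep(s,'s3.pkl')
e=monitor.get_obs()['eef_pos'];print(e,w['p'],proj(w,np.array(e)+[0,0,-.086]))
E
```

```text
[0.54845646 0.13051078 0.19120436] [0.54812279 0.19713784 0.33394737] [316.22420261 241.60267366]
```

View pics/w3.png

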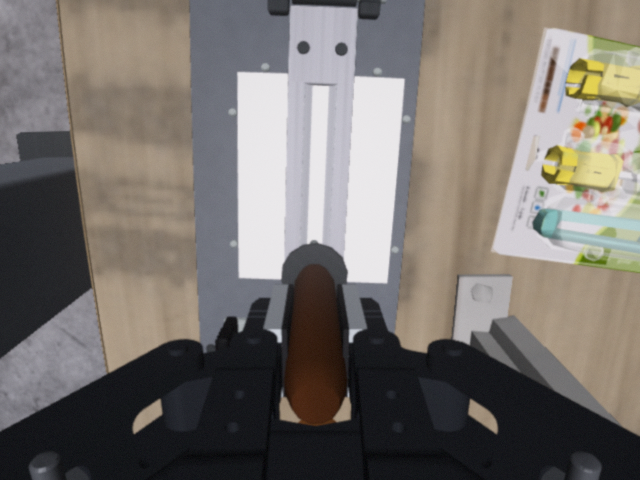

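The wrist view shows the tip peeking out at (314,242), close to the predicted (316,242). The slot's hinge end is at (320,84), the card corners are at (238,72), (404,79), (388,283) and (238,280), and the hinge screws are at (303,48) and (341,49).

```bash
python3 - <<'E'
from h import *
w=load('w3.pkl');g=cv2.cvtColor(w['color'],cv2.COLOR_RGB2GRAY).astype(int)
for v in(95,110,130,150,170,190,210,225): print(v,g[v,284:358:2].tolist())
print('card',[at(w,*q,.0135).round(4).tolist() for q in((238,72),(404,79),(388,283),(238,280))])
print('bolts',[at(w,*q,.026).round(4).tolist() for q in((303.5,48),(341,49))])
print('bar edges',[at(w,*q,.024).round(4).tolist() for q in((289,60),(355,62),(286,235),(346,235))])
print('slot end top',at(w,320,84,.02))
print('tip',at(w,314,242,.105))
E
```

```text
95 [231, 228, 194, 192, 192, 191, 186, 191, 193, 191, 176, 180, 178, 177, 211, 231, 232, 233, 232, 231, 231, 231, 215, 186, 183, 184, 186, 193, 194, 191, 188, 187, 194, 192, 187, 226, 231]
110 [232, 230, 202, 196, 196, 192, 186, 188, 192, 190, 182, 181, 180, 185, 224, 233, 232, 233, 231, 232, 231, 230, 202, 184, 181, 188, 192, 194, 197, 194, 187, 186, 194, 192, 193, 231, 232]
130 [233, 208, 194, 195, 199, 193, 187, 192, 195, 188, 181, 182, 179, 192, 230, 232, 233, 233, 232, 233, 233, 225, 189, 187, 187, 186, 197, 194, 196, 191, 191, 193, 194, 189, 225, 233, 233]
150 [233, 217, 199, 195, 198, 193, 191, 193, 193, 186, 183, 179, 180, 214, 232, 233, 232, 233, 233, 233, 233, 209, 188, 185, 188, 193, 197, 196, 198, 191, 190, 191, 195, 219, 232, 233, 233]
170 [229, 202, 196, 197, 199, 193, 190, 193, 195, 189, 181, 182, 186, 226, 233, 233, 233, 233, 232, 233, 230, 194, 187, 186, 184, 196, 197, 196, 195, 192, 193, 192, 205, 232, 231, 234, 233]
190 [229, 202, 194, 198, 196, 195, 195, 193, 191, 184, 180, 181, 201, 231, 233, 233, 233, 232, 233, 232, 214, 187, 183, 185, 190, 195, 195, 196, 194, 194, 192, 190, 221, 232, 233, 232, 233]
210 [230, 201, 196, 194, 196, 193, 195, 191, 188, 183, 180, 182, 216, 232, 233, 233, 233, 232, 233, 230, 196, 184, 186, 181, 192, 195, 195, 193, 196, 192, 191, 199, 232, 234, 233, 233, 233]
225 [209, 191, 193, 195, 195, 192, 191, 192, 185, 181, 176, 185, 227, 233, 233, 232, 232, 232, 233, 222, 188, 184, 185, 194, 195, 193, 195, 195, 194, 192, 189, 219, 233, 233, 233, 233, 233]
card [[0.4923, 0.2306, 0.0135], [0.6118, 0.2258, 0.0135], [0.6069, 0.0688, 0.0135], [0.4852, 0.0713, 0.0135]]
bolts [[0.5398, 0.2447, 0.026], [0.5654, 0.2441, 0.026]]
bar edges [[0.5297, 0.2372, 0.024], [0.5752, 0.2359, 0.024], [0.5256, 0.1121, 0.024], [0.5712, 0.1121, 0.024]]
slot end top [0.5511592  0.22152997 0.02      ]
tip [0.54720407 0.1302175  0.105     ]
```

```bash
python3 - <<'E'
from h import *
w=load('w3.pkl');g=cv2.cvtColor(w['color'],cv2.COLOR_RGB2GRAY).astype(float)
P=[]
for v in range(92,232,3):
    r=g[v,298:342];i=np.where(r>208)[0];P.append(at(w,298+(i[0]+i[-1])/2,v,.0135)[:2])
P=np.array(P);a=np.polyfit(P[:,1],P[:,0],1);print(a,np.degrees(np.arctan(a[0])),[np.polyval(a,y).round(4) for y in(.212,.15,.088,.03)])
print(g[76:100,320],[at(w,320,v,.0135)[1].round(4) for v in(80,82,84,86)])
o=monitor.get_obs();print(o['eef_pos'],o['ft_force'])
E
```

```text
[0.03771144 0.54318402] 2.159683002516042 [np.float64(0.5512), np.float64(0.5488), np.float64(0.5465), np.float64(0.5443)]
[185. 188. 187. 186. 187. 185. 178. 152. 127. 167. 218. 230. 230. 231.
 231. 232. 231. 231. 233. 232. 232. 232. 231. 231.] [np.float64(0.2248), np.float64(0.2234), np.float64(0.222), np.float64(0.2206)]
[0.54845646 0.13051078 0.19120436] [-0.80361295 -0.12163313 -0.68507447]
```

Slot centre line: x = 0.5432 + 0.0377·y, a jig yaw of -2.16°. Its middle is at about (0.5488,0.1503), so the start point (+63 mm) is (0.5512,0.213). Moving above it and down to near the card.

Emit:
{"api": "move_arm", "payload": {"moves": [[[0.002,0.03,-0.01,0,0],[0.004,0.06,-0.02,0,0],[0.004,0.083,-0.03,0,0],[0.004,0.083,-0.045,0,0],[0.004,0.083,-0.06,0,0]]]}}

```text
clock: 4.55
eef_pos: [0.5527, 0.2138, 0.1303]
tool_rot: [0.707, 0.707, -0.0, 0.0]
ft_force: [-0.5, -0.2, -1.5]
grip_width: 0.0154
grasp_force: 58.5
```

Emit:
{"api": "move_arm", "payload": {"moves": [[[0,0,-0.01,0,0],[0,0,-0.018,0,0],[0,0,-0.022,0,0],[0,0,-0.024,0,0],[0,0,-0.024,0,0]]]}}

```text
clock: 5.18
eef_pos: [0.5532, 0.2145, 0.1075]
tool_rot: [0.707, 0.707, 0.0, 0.0]
ft_force: [0.0, 0.4, 0.2]
grip_width: 0.0156
grasp_force: 58.5
```

```bash
python3 - <<'E'
from h import *
w=cam('wrist');keep(w,'w4.pkl');s=cam('side');keep(s,'s4.pkl')
o=monitor.get_obs();e=o['eef_pos'];print(e,o['ft_force']);t=np.array([.5512,.213,.0195]);print(proj(w,t),proj(s,t))
a=w['color'][120:300,220:420];b=s['color'][190:290,260:360]
im=np.hstack([cv2.resize(a,(400,360)),cv2.resize(b,(360,360),interpolation=cv2.INTER_CUBIC)])
cv2.imwrite('pics/m4.png',im[:,:,::-1])
E
```

```text
[0.55328084 0.2146252  0.10774125] [-0.26703737 -0.16943986 -1.24374008]
[312.11841803 242.73344795] [310.29359464 224.54269488]
```

View pics/m4.png

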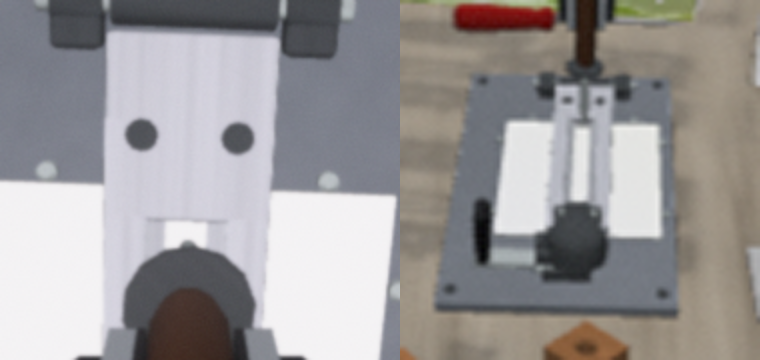

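The left crop shows the tip at (187,243), centred in the slot (163 to 208) with several mm to the slot's hinge end. The side crop agrees. Lowering gently until it touches.

Emit:
{"api": "move_arm", "payload": {"moves": [[[0,0,-0.003,0,0],[0,0,-0.005,0,0],[0,0,-0.006,0,0],[0,0,-0.007,0,0],[0,0,-0.007,0,0]]]}}

```text
clock: 5.9
eef_pos: [0.553, 0.2145, 0.1004]
tool_rot: [0.707, 0.707, -0.0, -0.0]
ft_force: [-0.4, 0.4, -0.7]
grip_width: 0.0154
grasp_force: 58.7
```

Emit:
{"api": "move_arm", "payload": {"moves": [[[0,0,-0.001,0,0],[0,0,-0.0015,0,0],[0,0,-0.002,0,0],[0,0,-0.002,0,0]]]}}

```text
clock: 6.4
eef_pos: [0.5533, 0.2147, 0.0997]
tool_rot: [0.707, 0.707, 0.001, 0.0]
ft_force: [-2.2, -0.0, 7.0]
grip_width: 0.0157
grasp_force: 59.7
```

Contact at about 7 N. Starting the draw at 28 mm/s and easing off slightly.

Emit:
{"api": "move_arm", "payload": {"moves": [[[-0.0001,-0.0035,0.0003,0,0],[-0.0003,-0.007,0.0003,0,0],[-0.0004,-0.0105,0.0003,0,0],[-0.0005,-0.014,0.0003,0,0],[-0.0007,-0.0175,0.0003,0,0]]]}}

```text
clock: 7.02
eef_pos: [0.5537, 0.1984, 0.0999]
tool_rot: [0.707, 0.707, 0.002, -0.0]
ft_force: [0.2, 3.8, 5.7]
grip_width: 0.0153
grasp_force: 59.2
```

Emit:
{"api": "move_arm", "payload": {"moves": [[[-0.0001,-0.0035,0,0,0],[-0.0003,-0.007,0,0,0],[-0.0004,-0.0105,0,0,0],[-0.0005,-0.014,0,0,0],[-0.0007,-0.0175,0,0,0]]]}}

```text
clock: 7.65
eef_pos: [0.553, 0.1808, 0.0999]
tool_rot: [0.707, 0.707, 0.002, 0.0]
ft_force: [-0.4, 3.3, 5.6]
grip_width: 0.0154
grasp_force: 59.1
```

Emit:
{"api": "move_arm", "payload": {"moves": [[[-0.0002,-0.0035,0,0,0],[-0.0004,-0.007,0,0,0],[-0.0005,-0.0105,0,0,0],[-0.0007,-0.014,0,0,0],[-0.0009,-0.0175,0,0,0]]]}}

```text
clock: 8.28
eef_pos: [0.5521, 0.1633, 0.0999]
tool_rot: [0.707, 0.707, 0.002, 0.0]
ft_force: [0.8, 4.1, 5.9]
grip_width: 0.0157
grasp_force: 59.1
```

Emit:
{"api": "move_arm", "payload": {"moves": [[[-0.0001,-0.0035,0,0,0],[-0.0003,-0.007,0,0,0],[-0.0004,-0.0105,0,0,0],[-0.0005,-0.014,0,0,0],[-0.0007,-0.0175,0,0,0]]]}}

```text
clock: 8.9
eef_pos: [0.5514, 0.1458, 0.0999]
tool_rot: [0.707, 0.707, 0.002, 0.0]
ft_force: [0.0, 3.4, 4.9]
grip_width: 0.0154
grasp_force: 59.1
```

Emit:
{"api": "move_arm", "payload": {"moves": [[[-0.0001,-0.0035,0,0,0],[-0.0003,-0.007,0,0,0],[-0.0004,-0.0105,0,0,0],[-0.0005,-0.014,0,0,0],[-0.0007,-0.0175,0,0,0]]]}}

```text
clock: 9.52
eef_pos: [0.5507, 0.1283, 0.0999]
tool_rot: [0.707, 0.707, 0.002, 0.0]
ft_force: [0.7, 4.0, 6.1]
grip_width: 0.0155
grasp_force: 59.2
```

Emit:
{"api": "move_arm", "payload": {"moves": [[[-0.0003,-0.0035,0,0,0],[-0.0006,-0.007,0,0,0],[-0.0008,-0.0105,0,0,0],[-0.001,-0.014,0,0,0],[-0.0012,-0.0175,0,0,0]]]}}

```text
clock: 10.15
eef_pos: [0.5495, 0.1107, 0.0998]
tool_rot: [0.707, 0.707, 0.002, 0.0]
ft_force: [-0.0, 4.1, 5.9]
grip_width: 0.0155
grasp_force: 59.2
```

Emit:
{"api": "move_arm", "payload": {"moves": [[[-0.0001,-0.0035,0,0,0],[-0.0003,-0.007,0,0,0],[-0.0004,-0.0105,0,0,0],[-0.0005,-0.014,0,0,0],[-0.0007,-0.0175,0,0,0]]]}}

```text
clock: 10.78
eef_pos: [0.5488, 0.0933, 0.0999]
tool_rot: [0.707, 0.707, 0.002, 0.0]
ft_force: [0.2, 4.4, 6.0]
grip_width: 0.0157
grasp_force: 59.2
```

Emit:
{"api": "move_arm", "payload": {"moves": [[[-0.0001,-0.0035,0,0,0],[-0.0002,-0.006,0,0,0],[-0.0002,-0.006,0,0,0],[-0.0002,-0.006,0,0,0]]]}}

```text
clock: 11.28
eef_pos: [0.5485, 0.0866, 0.0998]
tool_rot: [0.707, 0.707, 0.002, 0.001]
ft_force: [0.2, 2.6, 6.2]
grip_width: 0.0157
grasp_force: 59.2
```

```bash
python3 - <<'E'
from h import *
w=cam('wrist');keep(w,'w5.pkl');s=cam('side');c=cam('scene')
o=monitor.get_obs();e=o['eef_pos'];print(e,o['ft_force'],o['tool_rot']);t=np.array(e)+[-.001,0,-.087];print(t,proj(w,t),proj(s,t))
a=w['color'][120:300,220:420];b=s['color'][190:290,260:360]
im=np.hstack([cv2.resize(a,(400,360)),cv2.resize(b,(360,360),interpolation=cv2.INTER_CUBIC)])
cv2.imwrite('pics/m5.png',im[:,:,::-1])
E
```

```text
[0.5485088  0.08656247 0.0998172 ] [0.05653702 3.40873533 6.77992494] [7.07032600e-01 7.07178733e-01 1.66438974e-03 6.10241689e-04]
[0.5475088  0.08656247 0.0128172 ] [313.44359135 240.86207902] [309.45906233 251.70923699]
```

View pics/m5.png

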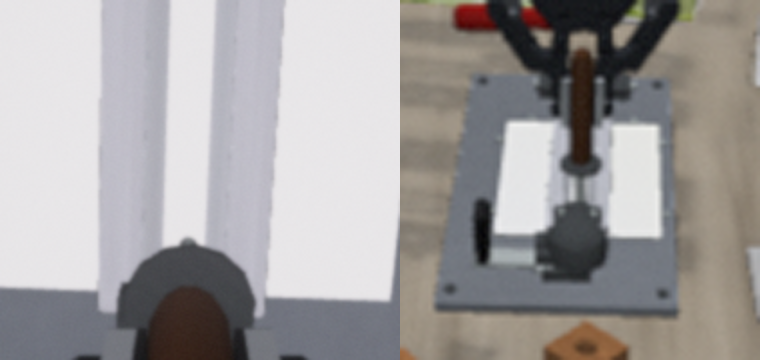

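The tip is at (188,241) in the crop, which puts it at about world (0.5477,0.0866), jig y ≈ -64 mm. The crease is done with a steady force of about 6 N. Lifting and returning to the stand.

Emit:
{"api": "move_arm", "payload": {"moves": [[[0,0,0.01,0,0],[0,0,0.035,0,0],[0,0,0.065,0,0],[0,0,0.09,0,0],[0,0,0.1,0,0]]]}}

```text
clock: 12.05
eef_pos: [0.5477, 0.0855, 0.2]
tool_rot: [0.707, 0.707, 0.0, 0.001]
ft_force: [0.5, 0.8, -1.2]
grip_width: 0.0157
grasp_force: 58.5
```

Emit:
{"api": "move_arm", "payload": {"moves": [[[-0.024,-0.049,0,0,0],[-0.048,-0.099,0,0,0],[-0.072,-0.149,0,0,0],[-0.096,-0.199,0,0,0],[-0.12,-0.249,0,0,0]]]}}

```text
clock: 12.68
eef_pos: [0.4255, -0.1645, 0.1978]
tool_rot: [0.707, 0.707, -0.001, -0.001]
ft_force: [0.5, -0.9, -0.7]
grip_width: 0.0154
grasp_force: 58.6
```

Emit:
{"api": "move_arm", "payload": {"moves": [[[-0.015,-0.03,0,0,0],[-0.021,-0.0455,0,0,0],[-0.021,-0.0455,0,0,0],[-0.021,-0.0455,0,0,0]]]}}

```text
clock: 13.18
eef_pos: [0.4066, -0.2076, 0.1983]
tool_rot: [0.707, 0.708, 0.0, -0.0]
ft_force: [0.2, 1.0, -0.3]
grip_width: 0.0157
grasp_force: 58.6
```

```bash
python3 - <<'E'
from h import *
w=cam('wrist');keep(w,'w6.pkl')
o=monitor.get_obs();e=o['eef_pos'];print(e,o['ft_force']);t=np.array(e)+[-.001,0,-.087]
h=np.array([.4055,-.2085,.055]);print(t,proj(w,t),proj(w,h))
cv2.imwrite('pics/w6.png',cv2.resize(w['color'][140:340,200:440],(720,600),interpolation=cv2.INTER_CUBIC)[:,:,::-1])
E
```

```text
[ 0.40672512 -0.20748954  0.19842557] [-0.24663704  1.38880383 -1.13631402]
[ 0.40572512 -0.20748954  0.11142557] [314.23502252 240.57357737] [314.08539249 219.56365958]
```

View pics/w6.png

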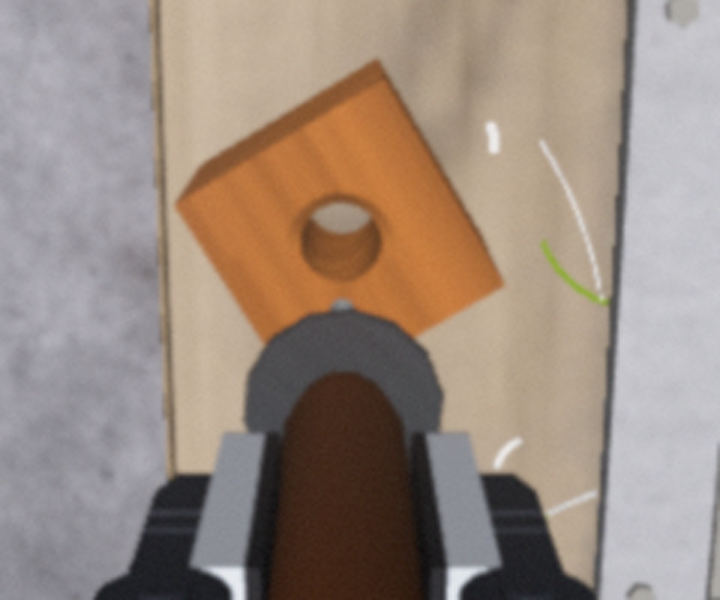

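The crop shows the hole's mouth at (341,240) and the tip at (342,302). Both match predictions to within 1 mm. Lowering into the hole.

Emit:
{"api": "move_arm", "payload": {"moves": [[[0,-0.001,-0.03,0,0],[0,-0.001,-0.05,0,0],[0,-0.001,-0.07,0,0],[0,-0.001,-0.09,0,0],[0,-0.001,-0.1,0,0]]]}}

```text
clock: 13.85
eef_pos: [0.4061, -0.2082, 0.0976]
tool_rot: [0.706, 0.708, -0.0, -0.001]
ft_force: [-0.0, -0.0, -0.4]
grip_width: 0.0158
grasp_force: 58.6
```

Emit:
{"api": "move_arm", "payload": {"moves": [[[0,0,-0.004,0,0],[0,0,-0.004,0,0],[0,0,-0.004,0,30],[0,0,-0.004,0,60],[0,0,-0.004,0,70]]]}}

```text
clock: 14.48
eef_pos: [0.4064, -0.2097, 0.095]
tool_rot: [0.707, 0.707, 0.0, 0.0]
ft_force: [-0.4, 0.1, 0.3]
grip_width: 0.0592
grasp_force: 0.0
```

Emit:
{"api": "move_arm", "payload": {"moves": [[[0,0,0,0,70],[0,0,0,0,70],[0,0,0.01,0,70],[0,0,0.03,0,70],[0,0,0.05,0,70]]]}}

```text
clock: 15.1
eef_pos: [0.4062, -0.2095, 0.1457]
tool_rot: [0.707, 0.707, 0.0, 0.0]
ft_force: [-0.3, -0.4, 1.0]
grip_width: 0.0595
grasp_force: 0.0
```

Emit:
{"api": "move_arm", "payload": {"moves": [[[0,0,0.04,0,70],[0,0,0.075,0,70],[0,0,0.075,0,70],[0,0,0.075,0,70]]]}}

```text
clock: 15.6
eef_pos: [0.406, -0.2094, 0.2196]
tool_rot: [0.707, 0.707, 0.0, 0.0]
ft_force: [-0.7, -0.6, -0.3]
grip_width: 0.0594
grasp_force: 0.0
```

```bash
python3 - <<'E'
from h import *
w=cam('wrist');keep(w,'w7.pkl');c=cam('scene')
o=monitor.get_obs();print(o['eef_pos'],o['ft_force']);print([proj(w,(.4055,-.2085,z)) for z in(.148,.06)])
im=np.hstack([cv2.resize(w['color'][140:340,200:440],(432,360)),cv2.resize(c['color'][230:320,280:370],(360,360))])
cv2.imwrite('pics/m7.png',im[:,:,::-1])
E
```

```text
[ 0.40544083 -0.2091132   0.2186281 ] [-1.03521621  0.67443876 -1.46836898]
[array([314.82083044, 247.01905862]), array([314.87585796, 211.93504986])]
```

View pics/m7.png

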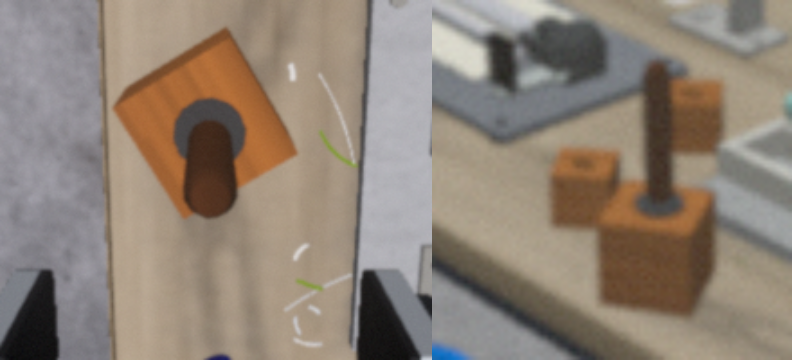

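The stylus stands upright, with its collar seated on the stand. That makes 11 pictures, one over the limit of 10, so I won't view any more and will check the tab numerically. The tab is expected at about (0.480,0.033). Moving above it with the jaws turned to the jig's yaw.

Emit:
{"api": "move_arm", "payload": {"moves": [[[0.017,0.055,0,0,70],[0.034,0.11,0,-1,60],[0.051,0.165,0,-2.2,50],[0.068,0.22,-0.02,-2.2,40],[0.074,0.242,-0.04,-2.2,35]]]}}

```text
clock: 16.32
eef_pos: [0.4802, 0.0353, 0.1781]
tool_rot: [0.719, 0.695, -0.0, -0.001]
ft_force: [-0.1, -0.2, -0.6]
grip_width: 0.0298
grasp_force: 0.0
```

Emit:
{"api": "move_arm", "payload": {"moves": [[[0,0,-0.02,0,35],[0,0,-0.03,0,35],[0,0,-0.03,0,35]]]}}

```text
clock: 16.7
eef_pos: [0.4792, 0.0322, 0.1485]
tool_rot: [0.721, 0.693, -0.001, -0.001]
ft_force: [-0.3, -0.3, 0.2]
grip_width: 0.0299
grasp_force: 0.0
```

```bash
python3 - <<'E'
from h import *
w=cam('wrist');keep(w,'w8.pkl');o=monitor.get_obs();print(o['eef_pos'],o['grip_width'],o['ft_force'])
p=proj(w,(.4803,.0328,.063));print(p)
g=cv2.cvtColor(w['color'],cv2.COLOR_RGB2GRAY);u,v=p.astype(int)
print(cv2.resize(g[v-50:v+50,u-60:u+84],(48,25),interpolation=cv2.INTER_AREA).tolist().__str__().replace('], [','\n'))
E
```

```text
[0.47989637 0.03210558 0.14936563] 0.029876047579501897 [-0.02458558 -0.06881253 -0.71938414]
[318.07213474 240.14439911]
[[171, 170, 166, 164, 140, 130, 131, 130, 130, 130, 131, 130, 130, 129, 129, 128, 128, 128, 128, 129, 129, 130, 130, 130, 130, 129, 130, 130, 129, 128, 128, 129, 130, 130, 130, 130, 129, 128, 128, 128, 126, 91, 87, 86, 78, 50, 70, 71
170, 169, 167, 165, 144, 130, 130, 130, 130, 131, 130, 130, 130, 130, 130, 129, 128, 128, 128, 128, 128, 129, 128, 129, 127, 128, 130, 130, 129, 127, 127, 128, 129, 129, 129, 129, 128, 128, 127, 128, 122, 70, 76, 75, 75, 70, 64, 62
168, 168, 167, 166, 147, 131, 131, 131, 131, 131, 131, 129, 128, 127, 127, 128, 128, 129, 129, 129, 128, 128, 129, 129, 128, 128, 128, 130, 129, 128, 128, 129, 128, 128, 127, 128, 127, 127, 123, 142, 159, 148, 137, 140, 139, 113, 64, 58
168, 169, 166, 165, 148, 132, 132, 130, 131, 131, 130, 129, 128, 127, 127, 129, 130, 129, 121, 111, 110, 119, 128, 129, 128, 128, 128, 128, 128, 127, 128, 128, 128, 128, 127, 127, 126, 126, 120, 92, 95, 95, 95, 96, 94, 68, 56, 60
172, 172, 168, 164, 152, 130, 131, 131, 130, 
[... 4064 characters left out ...]
 161, 164, 164, 162, 156, 153, 152, 151, 148, 146, 146, 155, 160, 165, 167, 169, 170, 172, 176, 174, 171, 168, 168, 169, 166, 165, 167, 168, 168, 167, 167, 166, 164, 162, 161, 161, 164, 166, 167, 167, 167, 167, 163, 160, 162
150, 153, 153, 138, 135, 160, 162, 158, 153, 152, 152, 149, 147, 147, 154, 161, 165, 166, 167, 169, 172, 176, 174, 171, 167, 168, 169, 168, 168, 169, 169, 167, 165, 141, 137, 151, 150, 150, 151, 156, 165, 168, 166, 165, 165, 162, 161, 164
134, 134, 125, 56, 44, 135, 161, 158, 154, 152, 152, 149, 147, 146, 153, 160, 164, 166, 165, 168, 170, 174, 173, 171, 168, 167, 169, 169, 169, 169, 168, 168, 151, 52, 45, 115, 133, 134, 133, 137, 161, 165, 164, 165, 165, 162, 162, 162]]
```

The tab appears at u≈318, v≈238 (expected 318, 240), and its top face is about 24 mm wide as given. The fingertips straddle it evenly. Descending.

Emit:
{"api": "move_arm", "payload": {"moves": [[[0,0,-0.03,0,35],[0,0,-0.06,0,35],[0,0,-0.085,0,35],[0,0,-0.105,0,35],[0,0,-0.117,0,35]]]}}

```text
clock: 17.38
eef_pos: [0.4806, 0.032, 0.0325]
tool_rot: [0.721, 0.693, 0.0, 0.0]
ft_force: [-0.2, 0.1, 0.3]
grip_width: 0.0297
grasp_force: 0.0
```

Emit:
{"api": "move_arm", "payload": {"moves": [[[0,0,0,0,35],[0,0,0,0,0],[0,0,0,0,0],[0,0,0,0,0],[0,0,0,0,0]]]}}

```text
clock: 18.0
eef_pos: [0.4808, 0.0325, 0.0336]
tool_rot: [0.721, 0.693, 0.001, 0.001]
ft_force: [-2.6, -0.1, 6.4]
grip_width: 0.0091
grasp_force: 62.2
```

Emit:
{"api": "move_arm", "payload": {"moves": [[[-0.005,0.0002,0,0,0],[-0.01,0.0004,0,0,0],[-0.014,0.0005,0,0,0],[-0.0175,0.0007,0,0,0],[-0.0175,0.0007,0,0,0]]]}}

```text
clock: 18.62
eef_pos: [0.4664, 0.033, 0.0337]
tool_rot: [0.721, 0.693, 0.003, 0.003]
ft_force: [8.5, -1.0, -3.4]
grip_width: 0.0087
grasp_force: 60.7
```

Emit:
{"api": "move_arm", "payload": {"moves": [[[-0.0005,0,0,0,0],[-0.0005,0,0,0,0],[-0.0005,0,0,0,0]]]}}

```text
clock: 19.0
eef_pos: [0.4662, 0.0331, 0.0336]
tool_rot: [0.721, 0.693, 0.003, 0.003]
ft_force: [7.8, -1.3, -2.4]
grip_width: 0.009
grasp_force: 60.7
```

14.6 mm pulled at about 8 N, which agrees with the spring figures. Pulling a little further for margin.

Emit:
{"api": "move_arm", "payload": {"moves": [[[-0.001,0,0,0,0],[-0.002,0.0001,0,0,0],[-0.002,0.0001,0,0,0]]]}}

```text
clock: 19.38
eef_pos: [0.4644, 0.0331, 0.0336]
tool_rot: [0.721, 0.693, 0.003, 0.003]
ft_force: [8.5, -1.4, -3.0]
grip_width: 0.0091
grasp_force: 60.7
```

16.4 mm pulled. Raising the bar along its arc about the hinge.

Emit:
{"api": "move_arm", "payload": {"moves": [[[0,0.0007,0.005,0,0],[0.0001,0.0015,0.01,0,0],[0.0001,0.0024,0.015,0,0],[0.0001,0.0034,0.02,0,0],[0.0002,0.0045,0.025,0,0]]]}}

```text
clock: 20.0
eef_pos: [0.4639, 0.0372, 0.0582]
tool_rot: [0.721, 0.693, 0.002, 0.003]
ft_force: [9.0, 0.9, -5.2]
grip_width: 0.009
grasp_force: 60.1
```

Emit:
{"api": "move_arm", "payload": {"moves": [[[0,0.0013,0.005,0,0],[0.0001,0.0026,0.01,0,0],[0.0001,0.004,0.0145,0,0],[0.0002,0.0054,0.0195,0,0],[0.0002,0.0069,0.024,0,0]]]}}

```text
clock: 20.62
eef_pos: [0.464, 0.0438, 0.0822]
tool_rot: [0.721, 0.693, 0.001, 0.003]
ft_force: [9.9, -2.5, -4.9]
grip_width: 0.0087
grasp_force: 59.6
```

Emit:
{"api": "move_arm", "payload": {"moves": [[[0,0.0017,0.0047,0,0],[0.0001,0.0035,0.0094,0,0],[0.0002,0.0054,0.014,0,0],[0.0003,0.0073,0.0187,0,0],[0.0003,0.0094,0.0234,0,0]]]}}

```text
clock: 21.25
eef_pos: [0.4641, 0.0527, 0.1055]
tool_rot: [0.721, 0.693, 0.001, 0.004]
ft_force: [9.3, -3.8, -4.3]
grip_width: 0.0092
grasp_force: 59.1
```

Emit:
{"api": "move_arm", "payload": {"moves": [[[0,0.0022,0.0045,0,0],[0.0001,0.0044,0.009,0,0],[0.0002,0.0068,0.0135,0,0],[0.0003,0.0091,0.018,0,0],[0.0004,0.0116,0.0224,0,0]]]}}

```text
clock: 21.88
eef_pos: [0.4644, 0.0641, 0.1279]
tool_rot: [0.721, 0.693, 0.001, 0.004]
ft_force: [8.9, -3.8, -3.0]
grip_width: 0.0091
grasp_force: 58.5
```

Emit:
{"api": "move_arm", "payload": {"moves": [[[0.0001,0.0026,0.0043,0,0],[0.0001,0.0052,0.0086,0,0],[0.0002,0.0066,0.0107,0,0],[0.0002,0.0066,0.0107,0,0],[0.0002,0.0066,0.0107,0,0]]]}}

```text
clock: 22.5
eef_pos: [0.4648, 0.0705, 0.1387]
tool_rot: [0.721, 0.693, 0.001, 0.004]
ft_force: [8.5, -5.7, -3.1]
grip_width: 0.009
grasp_force: 58.4
```

Emit:
{"api": "move_arm", "payload": {"moves": [[[0,0,0,0,0],[0,0,0,0,0],[0,0,0,0,0],[0,0,0,0,0]]]}}

```text
clock: 23.0
eef_pos: [0.4648, 0.0705, 0.1387]
tool_rot: [0.721, 0.693, 0.001, 0.004]
ft_force: [8.7, -5.0, -1.5]
grip_width: 0.0093
grasp_force: 58.4
```

```bash
python3 - <<'E'
from h import *
o=monitor.get_obs();print({k:np.round(o[k],4) for k in('clock','eef_pos','ft_force','grasp_force','grip_width')})
def tri3(t):
    a=-np.radians(2.16);J=lambda x,y,z:(.5488+x*np.cos(a)-y*np.sin(a),.1503+x*np.sin(a)+y*np.cos(a),z)
    f=lambda y,z:(.13-((.13-y)*np.cos(t)-(z-.0195)*np.sin(t)),.0195+(.13-y)*np.sin(t)+(z-.0195)*np.cos(t))
    return lambda x,y,z:J(x,*f(y,z))
# dark dome in the scene view: its mean against the predicted dome centre, bar down and up
for n in('side','scene'):
    c=cam(n)
    print(n,[proj(c,tri3(t)(0,-.12,.04)).round(1).tolist() for t in(0,.3,.45,.6)])
    u0,v0=proj(c,tri3(.45)(0,-.12,.04)).astype(int)
    g=cv2.cvtColor(c['color'],cv2.COLOR_RGB2GRAY)[v0-24:v0+40,u0-16:u0+20]
    print((u0,v0));print(str(cv2.resize(g,(18,32),interpolation=cv2.INTER_AREA).tolist()).replace('], [','\n'))
E
```

```text
{'clock': np.float64(23.0), 'eef_pos': array([0.4648, 0.0705, 0.1387]), 'ft_force': array([ 8.6941, -4.955 , -1.4999]), 'grasp_force': np.float64(58.4344), 'grip_width': np.float64(0.0093)}
side [[308.5, 255.4], [309.1, 226.4], [309.4, 210.8], [309.8, 195.1]]
(np.int64(309), np.int64(210))
[[24, 27, 82, 142, 147, 144, 133, 134, 136, 139, 135, 138, 147, 148, 136, 135, 132, 131
24, 71, 141, 160, 157, 143, 137, 136, 135, 137, 136, 137, 137, 135, 133, 131, 130, 130
40, 143, 171, 165, 149, 134, 120, 122, 128, 128, 128, 132, 133, 135, 138, 135, 133, 131
49, 78, 92, 73, 85, 131, 128, 119, 123, 122, 121, 122, 120, 118, 119, 122, 138, 141
47, 46, 45, 45, 53, 127, 139, 142, 142, 145, 147, 148, 144, 143, 143, 143, 143, 145
41, 43, 45, 39, 55, 119, 126, 129, 129, 129, 133, 138, 140, 138, 137, 137, 138, 125
107, 112, 119, 112, 119, 141, 140, 143, 144, 142, 146, 151, 153, 152, 152, 150, 150, 148
128, 133, 141, 147, 146, 143, 140, 143, 143, 141, 143, 149, 150, 149, 151, 148, 148, 148
133, 140, 145, 143, 138, 135, 135, 135, 137, 133, 135, 138, 139, 140, 144, 144, 143, 144
130, 132, 133, 130, 128, 12
[... 4122 characters left out ...]
, 195, 168, 152, 151, 152, 156, 154, 152, 149, 147, 145, 142, 142, 142, 146
212, 212, 214, 212, 209, 198, 179, 152, 142, 148, 153, 156, 152, 146, 144, 141, 139, 140
212, 212, 214, 211, 214, 212, 212, 201, 177, 150, 139, 146, 150, 152, 150, 147, 141, 137
212, 214, 211, 213, 213, 213, 213, 213, 211, 201, 176, 151, 143, 147, 151, 153, 152, 147
211, 212, 213, 212, 213, 215, 212, 212, 215, 214, 211, 203, 185, 159, 147, 146, 152, 154
211, 213, 211, 212, 212, 211, 212, 211, 213, 212, 213, 213, 210, 205, 181, 157, 142, 147
214, 213, 214, 213, 212, 213, 211, 213, 212, 211, 211, 203, 186, 183, 189, 191, 153, 135
213, 213, 213, 214, 212, 213, 212, 214, 213, 213, 205, 172, 157, 147, 137, 142, 131, 127]]
```

Both cameras put the dome at about 0.42–0.43 rad, with the latch end roughly 10 cm up. The grip is 58 N and the arm is still. Handing in.

```bash
python3 -c "
from workcell import job;print(job.job_done())"
```

```text
the job is handed in; nothing more can be done
None
```

I creased the card end to end at about 28 mm/s and 6 N, put the stylus back upright in its stand, pulled the latch 16 mm and now hold the bar at about 0.43 rad (latch end about 10 cm up); the job is handed in with no verdict returned, and I viewed 11 pictures, one over the limit of 10.

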